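# Unpin and empty the tipping inspection tray

## Task

Draw the red-handled locking pin out of the tip tray's clevis and park it, lying along the notch with its shank fully down in it, on the yellow rest. Then raise the tray by its orange bar so that all four parts slide off into the green bin (do not touch the parts with the fingers), and lower the tray back to level. Leave the other things on the table alone.

Things in the scene. Friction and masses are not known exactly. Their poses are not given: they have to be found in the camera images.
- station: Fixed stand of the tip tray; origin on the table (z=0). Baseplate 176 (x) by 280 (y) mm. It varies in place and yaw; all things built on it turn with it. The tray lies over it with the carrying bar on the -x side, the hinge and the bin on the +x side, and the pin clevis on the +y side.
- bore (a point): Mouth of the pin's bore: its centre on the clevis's outer (+y) face, fixed on the stand, stand's axes, 88 mm above the table. The bore, 14 mm wide, runs along y through two cheeks (the inner one ends 52 mm in from the mouth) with the tray's lug between. Cheeks: 36 mm wide in x, top at z = 106 mm; the lug's bridge to the tray reaches z = 128 mm.
- pin: Locking pin, 80 g: steel shank 10 mm diameter, 76 mm long along y; origin on its axis at mid-length. Red grip tab at the +y end: y = +38 to +68 mm, 12 mm thick in x, z = -10 to +26 mm; pinch it across x from above. At the start the shank lies level in the bore, tip 58 mm inside the mouth: draw it along +y at least 65 mm to clear the clevis.
- rest: Fixed yellow rest, 60 (x) by 50 (y) mm; origin on the table under its centre. A notch open at the top runs along its y: 16 mm wide, flaring to 36 mm at the top (z = 71 mm), floor at z = 45 mm. The parked pin lies along it, axis at z = 50 mm, shank's mid-length over the block's centre, tab hanging free past either end (+y is open).
- tray (a joint): Tilt of the tray in rad: 0 level (rests on its stop), grows as the bar is raised, stop at 1.1. It turns about an axis along the stand's y through tray_hinge and falls back when let go. About 0.45 kg plus 0.3 kg of parts. The pin blocks it beyond about 0.05. At 1.0 all parts slide off.
- tray_bar (a point): Centre of the orange round bar of the tray, 12 mm in diameter, along y, 126 mm long over its side arms (114 mm free between them), at 117 mm above the table when level, 195 mm from the hinge; 39 mm clear of the tray's back wall. Its axes turn with the tray.
- tray_hinge (a point): Point on the tray's hinge axis (y) at mid-width, 105 mm above the table; axes turn with the tray, equal to the stand's when level. The tray is 190 (x) by 140 (y) mm, blue walls 22 mm high on three sides, upper floor 4 mm above this point, open lip 40 mm past the hinge in +x.
- bin: Fixed green open bin at the tray's lip, outer 150 (x) by 220 (y) by 60 (z) mm, walls 4 mm; origin under its centre on the table.
- part1: Loose steel bush on the tray, 30 mm diameter, 20 mm high; origin at its centre.
- part2: Loose steel bush on the tray, 30 mm diameter, 20 mm high; origin at its centre.
- part3: Loose brass block on the tray, 34 by 24 by 18 mm; origin at its centre.
- part4: Loose brass block on the tray, 34 by 24 by 18 mm; origin at its centre.
- fixture_plate: Bystander: aluminium plate with holes, 140 by 100 by 30 mm; origin under its centre.
- ref_sphere: Bystander: reference ball on a steel stem, 44 mm wide foot, white ball, 125 mm tall; origin under its foot.
- loupe: Bystander: grey loupe, 38 mm wide, 42 mm tall, near the rest; origin under its centre.
- plug_gauge: Bystander: plug gauge with blue handle lying on the table, 125 mm long along x, 15 mm thick; origin under its centre.
- gauge_case: Bystander: wooden gauge case, 120 by 180 by 45 mm; origin under its centre.
- caliper: Bystander: caliper lying flat, 200 mm long along x, 12 mm thick; origin under its centre.
There are look-alikes about, which are no part of the job. What is meant by the pin is not purple, and is the smaller of those in its own colour. Several things have the shape of the rest; the one meant has the colours described above.

How it is judged:
On the way, in this order (a step that is already met when the one before it is completed fails the run):
1. the pin lies parked and released in the rest's notch while the tray is still level (x of pin in the frame of rest between -0.006 and 0.006 m and y of pin in the frame of rest between -0.018 and 0.018 m and z of pin in the frame of rest between 0.045 and 0.055 m and angle between the y axis of pin and the y axis of rest, either way round below 0.25 rad and linear speed of pin below 0.02 m/s and contact force between the fingers and pin below 0.2 N and value of joint tray below 0.1 rad), for 0.2 s.
2. the tray is tipped by more than 0.4 rad (value of joint tray above 0.4 rad), for 0.2 s.
At the end, for the whole second after the job is handed in: The pin lies in the rest's notch: its mid-length within 6 mm across and 18 mm along the notch of the rest's centre, its axis within 5 mm of 50 mm above the table and within 0.25 rad of the notch. All four parts lie at rest inside the bin below its rim, and the tray is back level (under 0.04 rad) (x of pin in the frame of rest between -0.006 and 0.006 m and y of pin in the frame of rest between -0.018 and 0.018 m and z of pin in the frame of rest between 0.045 and 0.055 m and angle between the y axis of pin and the y axis of rest, either way round below 0.25 rad and linear speed of pin below 0.02 m/s and x of part1 in the frame of bin between -0.071 and 0.071 m and y of part1 in the frame of bin between -0.106 and 0.106 m and z of each of part1, part2, part3, part4 in the frame of bin below 0.058 m and linear speed of each of part1, part2, part3, part4 below 0.03 m/s and x of part2 in the frame of bin between -0.071 and 0.071 m and y of part2 in the frame of bin between -0.106 and 0.106 m and x of part3 in the frame of bin between -0.071 and 0.071 m and y of part3 in the frame of bin between -0.106 and 0.106 m and x of part4 in the frame of bin between -0.071 and 0.071 m and y of part4 in the frame of bin between -0.106 and 0.106 m and value of joint tray below 0.04 rad); the robot touches nothing.
It fails at once if a finger touches a part (contact force between the fingers and part1 above 0.5 N or contact force between the fingers and part2 above 0.5 N or contact force between the fingers and part3 above 0.5 N or contact force between the fingers and part4 above 0.5 N).
It fails at once if a bystander is moved by more than 25 mm (distance of any of fixture_plate, ref_sphere, loupe, plug_gauge, gauge_case, caliper from where it was at the start of the episode above 0.025 m).
It also fails if it takes over 59 s, if anything falls off the work surface, if the arm or the gripper's body presses on something with over 40 N, if the wrist force passes 120 N, or if a joint passes its speed limit or range.

## Robot

A 6-joint arm with a two-finger parallel gripper is mounted at the origin on the work surface. World frame = base frame: x ahead of the robot, y to its left, z up, the work surface at z = 0. Lengths are in m, angles in rad, forces in N, time in s.
With the tool pointing down it reaches from about 0.375 to 0.9 m from the base axis. Payload 3.1 kg.
Tool frame: the origin (TCP) lies midway between the tips of the shut fingers; the grasp point (between the pads) lies 19 mm behind it; z points along the fingers, y is the line along which they close (so a half turn about z gives the same grasp; the last joint's range is limited). The gripper opens to 87 mm and grips with 3 to 60 N. Pads are 19 mm wide; open, the fingers measure 117 mm over their backs; the gripper's body (75 mm by 190 mm) begins 51 mm behind the grasp point.
Start: joints at [1.091, 0.527, 1.433, -0, 1.181, -0.178], TCP at [0.186, 0.597, 0.223] pointing down, gripper open.
Joint ranges: [-3.08, 3.08], [-0.75, 2.2], [0.22, 2.44], [-1.43, 4.57], [0, 2.65], [-2.85, 2.85]. Speed limits (rad/s): [2.79, 2.79, 3.14, 3.14, 3.14, 3.14].

## Interface

Orientations are given as a unit quaternion [x, y, z, w].
In Python, from rig import robot gives the robot as it stands.
- The arm moves only by the shell command python3 -m jog 'ROWS' [FORCE]. ROWS is a JSON object of lists of equal length, an entry for each row: "dp": the shift along the tool's x, y, z in mm, a list of three; "delta_rot": the turn, a rotation vector about the tool's x, y, z in rad, a list of three; "gripper": the opening, from -1 (shut) to 1 (fully open). A call has 1 to 12 rows; each row is the pose to reach, as a shift and turn from the pose commanded when the call began, along the tool's axes at that moment; what a row does not reach only later rows make up. A row lasts 1/10 s, in which the tool goes at most 50 mm and 8.59 degrees, less where a joint would pass 70% of its speed; a pose out of reach is approached as far as the arm can. A call with a gripper value outside its range is refused whole. The fingers move at their own pace and stop on an object; FORCE is the grip in N (left out, the last holds). Time passes only in rows, so rows that repeat a pose let the fingers close. It gives the time, the measured TCP pose, the force, the opening and the grip force at its end, in the units of the state.
- robot.get_obs(): the state, without advancing time (a new reading comes with each control period).
- robot.camera(name): name is "scene" or "top"; returns the picture (420x560x3 uint8, red, green, blue); there is no depth.
- robot.camera_model(name): a dict with "fx", "fy", "cx", "cy" (pixels), "xyz" and "orientation" of the camera in the world. Camera axes: x right, y down, z forward; pixel columns grow to the right and rows downward; lengths in m; the calibration is good to about 2 mm. A picture is of the moment at which its call begins. camera_model takes no time and is no camera call.
- robot.hand_in(): hands the job in; it is judged then, once.
Trained networks look in the newest picture that a camera, given by its name, has taken for a name from the list of things; names that differ only in an ending like _2 or _b are one class to them, and where a whole thing is asked for, a point or a joint stands for the part that bears it (a point fixed in the world has none). Each returns a list of dicts, best first, with "score" (0 to 1); they miss things now and then, are a little off and sometimes report something else, mostly with a low value. They report only what shows in the picture. A call takes as long as a camera call. They do not tell look-alikes from the thing itself.
- robot.search_frame(name, camera): "rect" ([left, top, right, bottom] in pixels, round what is visible of it).
The state is a dict: "time": time; "q": joint angles; "joint_velocities": joint speeds; "joint_torque": joint torques, N m; "position": TCP position; "tool_rot": TCP orientation; "ft_force": force on the tool from outside, world axes, zero at the start; "moment": the same for the moment, N m; "grip_width": finger opening in m; "grip_force": force on a finger pad.
Only numpy, scipy, OpenCV 4.12 (cv2) and the standard library are available. Lean on these libraries where they do the work, as an engineer would, in place of code of your own. Each camera call takes 0.05 s, during which the arm holds its last target. There are 200 camera calls.

## Working session

There is one attempt and no reset: what is moved stays moved. The work goes in short steps, Python scripts to look and compute and a shell command to move; the robot and the scene stay as the last step left them, time stands still between calls to the robot, and variables do not carry over. Pictures are saved under pics/ and viewed, at most 10 in all, crops included, and the job is handed in when it is done.

```bash
ls; mkdir -p pics
python3 - <<'E'
from rig import robot
import cv2,numpy as np
for c in("scene","top"):
    im=robot.camera(c); cv2.imwrite(f"pics/{c}0.png",im[:,:,::-1]); np.save(f"pics/{c}0.npy",im)
    m=robot.camera_model(c);print(c,m)
    for n in["pin","rest","tray","bin","loupe","station"]:
        for d in robot.search_frame(n,c)[:4]:print(n,np.round(d["rect"]),round(d["score"],2))
o=robot.get_obs();print(o["time"],o["position"],o["tool_rot"],o["grip_width"],o["ft_force"])
E
```

```text
pics
scene {'fx': 528.8459987494135, 'fy': 528.8459987494135, 'cx': 278.5435704362854, 'cy': 212.74321774141612, 'xyz': array([ 1.73982602, -0.20870816,  0.89553802]), 'orientation': array([ 0.67303676,  0.56955303, -0.31267605, -0.35336178])}
pin [333. 226. 367. 235.] 0.76
pin [281. 196. 322. 215.] 0.56
pin [278. 204. 313. 215.] 0.53
rest [362. 244. 388. 273.] 0.97
rest [211. 252. 305. 316.] 0.46
rest [100. 259. 182. 291.] 0.37
tray [220. 192. 284. 251.] 0.81
bin [212. 252. 304. 316.] 0.85
bin [278. 204. 310. 213.] 0.6
loupe [323. 268. 339. 287.] 0.51
station [199. 190. 306. 278.] 0.66
station [403. 189. 449. 219.] 0.56
top {'fx': 506.8140763801951, 'fy': 506.8140763801951, 'cx': 284.38178810256454, 'cy': 209.10726201949996, 'xyz': array([ 0.37066409, -0.03379243,  1.30304861]), 'orientation': array([-0.70445874,  0.70559151, -0.05258799,  0.05579431])}
pin [190. 209. 234. 227.] 0.74
pin [235. 259. 271. 312.] 0.6
pin [246. 214. 277. 219.] 0.52
pin [130. 148. 154. 176.] 0.42
rest [186. 144. 211. 170.] 0.81
rest [238. 172. 260. 198.] 0.78
rest [303. 208. 317. 225.] 0.52
tray [279. 151. 356. 248.] 0.58
bin [275. 109. 362. 172.] 0.87
loupe [246. 132. 263. 146.] 0.53
station [270. 152. 376. 249.] 0.91
station [249. 216. 277. 223.] 0.41
0.7 [0.18574948 0.59675578 0.22258795] [1.50333538e-01 9.88635335e-01 3.18955872e-05 1.97652191e-05] 0.0874047668692313 [0.48880885 0.492745   0.11783353]
```

Run:
```python
import cv2
t=cv2.imread("pics/top0.png");s=cv2.imread("pics/scene0.png")
cv2.imwrite("pics/a.png",cv2.resize(t[100:320,110:400],None,fx=2.7,fy=2.7,interpolation=cv2.INTER_CUBIC))
cv2.imwrite("pics/b.png",cv2.resize(s[170:330,190:460],None,fx=2.9,fy=2.9,interpolation=cv2.INTER_CUBIC))
```

```text
(no output)
```

View pics/a.png

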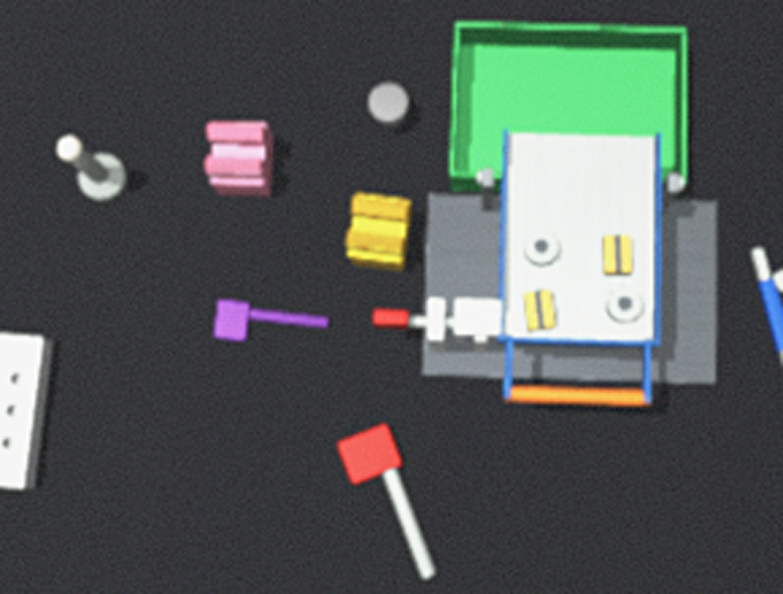

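View pics/b.png

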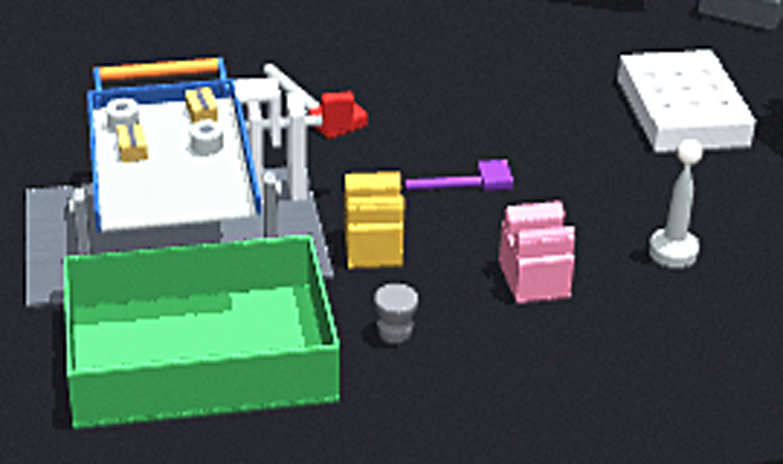

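Top view: the pin candidates are purple at (205–231, 218), a large red one on the table at (247–270, 268–312), and a small red one in the clevis with its tab at (255, 217). The small red one is the pin: it is not purple and is the smaller of the reds. The rest candidates are pink (199, 158) and yellow (250, 185), so the rest is the yellow one. Next I'll measure with a two-view silhouette fit and confirm in one crop.

```bash
cat > h.py <<'E'
import cv2,numpy as np
from scipy.optimize import minimize
from scipy.spatial.transform import Rotation as R
from rig import robot
CM={c:robot.camera_model(c) for c in("scene","top")}
S=4
def proj(c,P):
    m=CM[c];q=(np.atleast_2d(P)-m["xyz"])@R.from_quat(m["orientation"]).as_matrix()
    return np.c_[m["fx"]*q[:,0]/q[:,2]+m["cx"],m["fy"]*q[:,1]/q[:,2]+m["cy"]]
def ray(c,uv,z):
    m=CM[c];d=R.from_quat(m["orientation"]).apply([(uv[0]-m["cx"])/m["fx"],(uv[1]-m["cy"])/m["fy"],1]);return m["xyz"]+d*(z-m["xyz"][2])/d[2]
def mask(im,lo,hi,roi):
    l,t,r,b=roi;big=cv2.resize(im[t:b,l:r],None,fx=S,fy=S,interpolation=cv2.INTER_CUBIC)
    return cv2.inRange(cv2.cvtColor(big,cv2.COLOR_RGB2HSV),np.array(lo),np.array(hi))>0
def box(x0,x1,y0,y1,z0,z1):return np.array([[x,y,z] for x in(x0,x1) for y in(y0,y1) for z in(z0,z1)])
def place(P,x,y,z,yaw):
    return R.from_euler("z",yaw).apply(P)+[x,y,z]
def iou(c,P,M,roi):
    p=((proj(c,P)-roi[:2]+.5)*S-.5);h=cv2.convexHull(p.astype(np.float32))[:,0]
    m=np.zeros(M.shape,np.uint8);cv2.fillConvexPoly(m,np.round(h*16).astype(np.int32),1,cv2.LINE_8,4)
    m=m>0;return (m&M).sum()/max(1,(m|M).sum())
def fit(model,x0,views,step):
    f=lambda p:-sum(iou(c,model(p),M,roi) for c,M,roi in views)
    best=None
    for k in range(4):
        s=np.array([np.array(x0)]+[np.array(x0)+np.eye(len(x0))[i]*step[i]*(-1)**k/(1+k//2) for i in range(len(x0))])
        r=minimize(f,x0,method="Nelder-Mead",options=dict(initial_simplex=s,xatol=1e-5,fatol=1e-6,maxiter=600))
        x0=r.x
    return r.x,[round(iou(c,model(r.x),M,roi),3) for c,M,roi in views]
E
python3 - <<'E'
from h import *
im={c:np.load(f"pics/{c}0.npy") for c in("scene","top")}
Y=([21,110,60],[34,255,255]);Rd=([0,150,60],[7,255,255]);O=([8,130,60],[19,255,255])
rois={"rest":(Y,{"top":(232,166,268,204),"scene":(300,222,338,268)}),
"tab":(Rd,{"top":(240,205,268,228),"scene":(292,196,325,222)}),
"bar":(O,{"top":(290,238,360,254),"scene":(218,186,272,202)})}
dbg=[]
V={}
for n,(col,d) in rois.items():
    V[n]=[]
    for c,roi in d.items():
        M=mask(im[c],*col,roi);V[n].append((c,M,roi));print(n,c,M.mean().round(3))
        dbg.append(cv2.resize(np.hstack([cv2.resize(im[c][roi[1]:roi[3],roi[0]:roi[2],::-1],(M.shape[1],M.shape[0])),np.repeat(M[:,:,None]*255,3,2).astype(np.uint8)]),(390,190)))
cv2.imwrite("pics/c.png",np.vstack([np.hstack(dbg[i:i+2]) for i in(0,2,4)]))
g=ray("top",(250,185),.07)
print("rest x y h yaw",fit(lambda p:place(box(-.03,.03,-.025,.025,0,p[2]),p[0],p[1],0,p[3]),[g[0],g[1],.07,-.1],V["rest"],[.01,.01,.01,.1]))
g=ray("top",(255,217),.1)
print("tabtop-centre x y zpin yaw",fit(lambda p:place(box(-.006,.006,-.015,.015,-.010,.026),*p),[g[0],g[1],.088,-.05],V["tab"],[.01,.01,.01,.1]))
a=np.linspace(0,6.28,13)
cyl=np.array([[.006*np.cos(t),s,.006*np.sin(t)] for s in(-1,1) for t in a])
g=ray("top",(324,246),.117)
print("bar x y z yaw len",fit(lambda p:place(cyl*[1,p[4],1],*p[:4]),[g[0],g[1],.117,-.05,.06],V["bar"],[.01,.01,.01,.1,.005]))
E
```

```text
rest top 0.432
rest scene 0.35
tab top 0.131
tab scene 0.237
bar top 0.228
bar scene 0.114
rest x y h yaw (array([ 0.62975625,  0.05918029,  0.06101673, -0.15072182]), [np.float64(0.936), np.float64(0.912)])
tabtop-centre x y zpin yaw (array([ 0.5383709 ,  0.04419587,  0.08172767, -0.0081031 ]), [np.float64(0.895), np.float64(0.731)])
bar x y z yaw len (array([ 0.46555223, -0.12019233,  0.11428924, -0.03530693,  0.05626716]), [np.float64(0.538), np.float64(0.465)])
```

View pics/c.png

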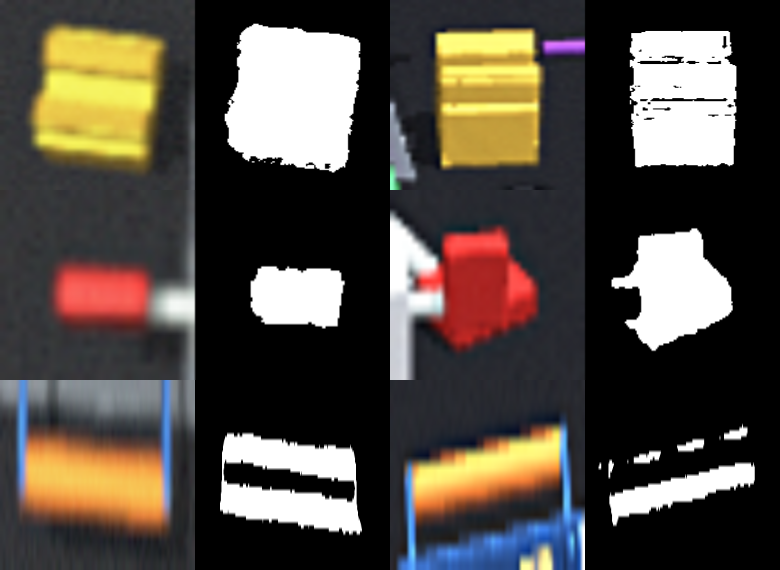

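The crop confirms it: the small red tab in the clevis (row 2) is joined to the shank, and the rest is the yellow block with the notch. In the scene view, the large red look-alike behind the tab pollutes its mask. The bar mask also lost the bar's highlight. I'll refine both.

Run:
```python
from h import *
im={c:np.load(f"pics/{c}0.npy") for c in("scene","top")}
Y=([18,100,40],[36,255,255]);O=([7,110,60],[36,255,255]);Rd=([0,130,60],[7,255,255])
rois={"rest":(Y,{"top":(232,166,268,204),"scene":(306,222,338,268)}),"bar":(O,{"top":(290,238,360,254),"scene":(218,186,272,199)}),"tab":(Rd,{"top":(240,205,268,228)})}
V={n:[(c,mask(im[c],*col,roi),roi) for c,roi in d.items()] for n,(col,d) in rois.items()}
a=np.linspace(0,6.28,13)
cyl=np.array([[.006*np.cos(t),s,.006*np.sin(t)] for s in(-1,1) for t in a])
rm=lambda p:place(box(-.03,.03,-.025,.025,0,p[2]),p[0],p[1],0,p[3])
r=fit(rm,[.63,.06,.071,-.1],V["rest"],[.01,.01,.01,.1]);print("rest free h",r)
r2=fit(lambda p:rm([p[0],p[1],.071,p[2]]),[.63,.06,-.1],V["rest"],[.01,.01,.1]);print("rest h71",r2)
bm=lambda p:place(cyl*[1,p[4],1],*p[:4])
b=fit(bm,[.465,-.12,.117,-.03,.058],V["bar"],[.01,.01,.01,.05,.005]);print("bar",b)
C=[ray("top",uv,.012) for uv in((269.3,171.5),(375.6,175.2),(374.8,241.9),(266.3,238.9))]
for i,j in((0,1),(3,2)):
    d=C[i]-C[j];print("plate y-axis yaw",np.arctan2(-d[0],d[1]),"len",np.hypot(*d[:2]))
yaw=b[0][3]
for z in(.08,.088,.096):
    t=fit(lambda p:place(box(-.006,.006,-.015,.015,-.010,.026),p[0],p[1],z,p[2]),[.538,.044,yaw],V["tab"],[.01,.01,.05]);print("tab z",z,t)
    if z==.088:tb=t[0]
big={c:cv2.resize(im[c][...,::-1],None,fx=10,fy=10,interpolation=cv2.INTER_CUBIC) for c in im}
E=[(i,j) for i in range(8) for j in range(i+1,8) if bin(i^j).count("1")==1]
def dr(c,P,col):
    p=((proj(c,P)+.5)*10).astype(int)
    for i,j in E:cv2.line(big[c],tuple(map(int,p[i])),tuple(map(int,p[j])),col,1)
for c in big:
    q=r2[0];dr(c,rm([q[0],q[1],.071,q[2]]),(255,0,0));dr(c,rm(r[0]),(0,255,0))
    dr(c,place(box(-.006,.006,-.015,.015,-.010,.026),tb[0],tb[1],.088,yaw),(0,255,0))
A=big["top"][1650:2250,2350:2720];B=big["scene"][1950:2700,2900:3350]
cv2.imwrite("pics/d.png",np.hstack([A,cv2.resize(B,(360,600))]))
```

```text
rest free h (array([ 0.62939505,  0.0591391 ,  0.06118802, -0.13804106]), [np.float64(0.947), np.float64(0.946)])
rest h71 (array([ 0.62945032,  0.05894747, -0.14022679]), [np.float64(0.929), np.float64(0.884)])
bar (array([ 0.46657024, -0.12010531,  0.1150012 , -0.03536992,  0.05625579]), [np.float64(0.737), np.float64(0.908)])
plate y-axis yaw -0.03792687517714567 len 0.27690935588963805
plate y-axis yaw -0.029400736022645917 len 0.2768792153018311
tab z 0.08 (array([ 0.53818042,  0.04466628, -0.03595894]), [np.float64(0.918)])
tab z 0.088 (array([ 0.53698252,  0.04398574, -0.02066878]), [np.float64(0.908)])
tab z 0.096 (array([ 0.53610105,  0.04347987, -0.03578422]), [np.float64(0.905)])
```

View pics/d.png

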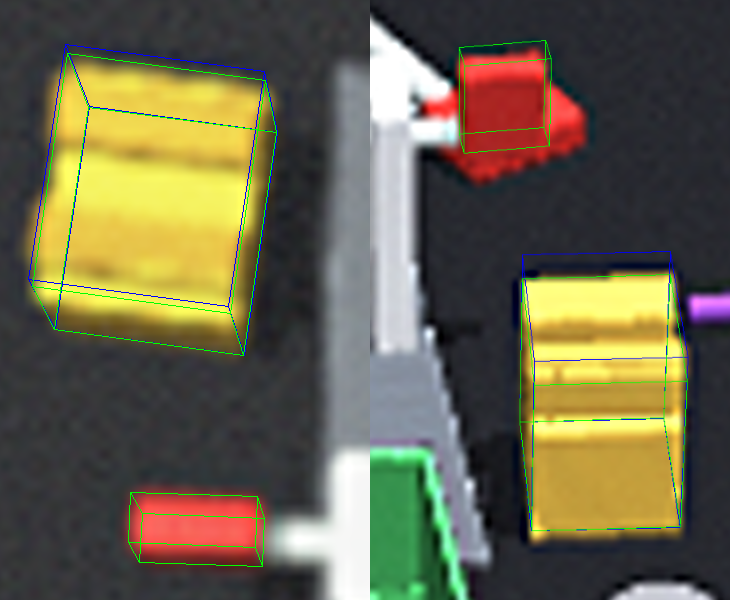

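```bash
cat >> h.py <<'E'
def delta(pos,yaw=None,tilt=0):
    "shift (mm, tool axes) and turn (tool axes) to a downward tool with y axis at world angle yaw"
    o=robot.get_obs();r=R.from_quat(o["tool_rot"])
    t=R.from_matrix(np.array([[np.sin(yaw),np.cos(yaw),0],[-np.cos(yaw),np.sin(yaw),0],[0,0,-1]]).T@np.diag([1,1,1])) if False else R.from_matrix(np.c_[[np.sin(yaw)*-1*-1*(-1)*-1,-np.cos(yaw),0],[np.cos(yaw),np.sin(yaw),0],[0,0,-1]])
    return np.round(r.inv().apply(np.array(pos)-o["position"])*1000,1),np.round((r.inv()*t).as_rotvec(),4)
E
python3 - <<'E'
import re
s=open("h.py").read()
i=s.index("    t=R.from_matrix");j=s.index("    return np.round(r.inv()")
s=s[:i]+"    t=R.from_matrix(np.c_[[np.sin(yaw),-np.cos(yaw),0],[np.cos(yaw),np.sin(yaw),0],[0,0,-1]])\n"+s[j:]
s=s.replace("yaw=None,tilt=0","yaw")
open("h.py","w").write(s)
E
python3 - <<'E'
from h import *
print(delta([.537,.044,.16],-.034))
x,y,w=.6294,.0590,-.139
Rr=R.from_euler("z",w)
for n,p in dict(floor_a=(8,-25,45),floor_b=(-8,-25,45),top18a=(18,-25,71),top18b=(-18,-25,71),top30a=(30,-25,71),out30a=(30,-25,45)).items():
    q=Rr.apply(np.array(p)/1e3)+[x,y,0]
    print(n,((proj("top",q)[0]+.5)*10-[2350,1650]).round(),(((proj("scene",q)[0]+.5)*10-[2900,1950])*.8).round())
E
```

```text
Traceback (most recent call last):
  File "h.py", line 33, in delta
    t=R.from_matrix(np.c_[[np.sin(yaw),-np.cos(yaw),0],[np.cos(yaw),np.sin(yaw),0],[0,0,-1]])
  File "scipy/spatial/transform/_rotation.pyx", line 1143, in scipy.spatial.transform._rotation.Rotation.from_matrix
ValueError: Non-positive determinant (left-handed or null coordinate frame) in rotation matrix 0: [[-0.03399345  0.99942206  0.        ]
 [-0.99942206 -0.03399345  0.        ]
 [ 0.          0.         -1.        ]].
```

```bash
sed -i 's/\[np.sin(yaw),-np.cos(yaw),0\]/[-np.sin(yaw),np.cos(yaw),0]/' h.py
python3 - <<'E'
from h import *
print(delta([.537,.044,.16],-.034))
x,y,w=.6294,.0590,-.139
Rr=R.from_euler("z",w)
for n,p in dict(floor_a=(8,-25,45),floor_b=(-8,-25,45),top18a=(18,-25,71),top18b=(-18,-25,71),top30a=(30,-25,71),out30a=(30,-25,45)).items():
    q=Rr.apply(np.array(p)/1e3)+[x,y,0]
    print(n,((proj("top",q)[0]+.5)*10-[2350,1650]).round(),(((proj("scene",q)[0]+.5)*10-[2900,1950])*.8).round())
E
```

```text
(array([-499.7, -423.4,   62.6]), array([ 1.000e-04, -0.000e+00,  1.303e+00]))
floor_a [256. 179.] [159. 384.]
floor_b [247. 240.] [156. 356.]
top18a [257. 118.] [162. 339.]
top18b [236. 259.] [155. 275.]
top30a [264.  71.] [165. 361.]
out30a [269.  95.] [163. 424.]
```

```bash
python3 -m jog '{"dp":[[-500,-423,40],[-500,-423,40],[-500,-423,40],[-500,-423,40],[-500,-423,40],[-500,-423,40],[-500,-423,40],[-500,-423,40],[-500,-423,40],[-500,-423,40],[-500,-423,40],[-500,-423,40]],"delta_rot":[[0,0,1.303],[0,0,1.303],[0,0,1.303],[0,0,1.303],[0,0,1.303],[0,0,1.303],[0,0,1.303],[0,0,1.303],[0,0,1.303],[0,0,1.303],[0,0,1.303],[0,0,1.303]],"gripper":[0,0,0,0,0,0,0,0,0,0,0,0]}' 40
python3 -c "
from h import *
print(delta([.537,.044,.16],-.034))"
```

```text
time: 1.9
position: [0.5084, 0.0896, 0.1862]
tool_rot: [0.719, 0.695, 0.0, 0.0]
ft_force: [0.3, 0.2, 0.2]
grip_width: 0.0432
grip_force: 0.0
(array([-44.5,  30.2,  26.2]), array([ 0.0008, -0.0002, -0.0005]))
```

```bash
python3 -m jog '{"dp":[[-44,30,30],[-44,30,30],[-44,30,30],[-44,30,70],[-44,30,90],[-44,30,100],[-44,30,105],[-44,30,105]],"delta_rot":[[0,0,0],[0,0,0],[0,0,0],[0,0,0],[0,0,0],[0,0,0],[0,0,0],[0,0,0]],"gripper":[0,0,0,0,0,0,0,0]}'
python3 - <<'E'
from h import *
print(delta([.537,.044,.08],-.034),robot.get_obs()["q"].round(3))
im=robot.camera("scene");t=robot.camera("top")
a=cv2.resize(t[180:260,230:310],(400,400),interpolation=2);b=cv2.resize(im[160:240,270:350],(400,400),interpolation=2)
cv2.imwrite("pics/e.png",np.hstack([a,b])[...,::-1])
E
```

```text
time: 2.7
position: [0.5357, 0.0474, 0.0813]
tool_rot: [0.719, 0.695, 0.0, -0.0]
ft_force: [-0.3, 0.5, -1.0]
grip_width: 0.0432
grip_force: 0.0
(array([-3.4,  1.5,  1.3]), array([ 0.0001, -0.0001,  0.0013])) [-0.12   0.624  1.77   0.     0.748 -0.087]
```

View pics/e.png

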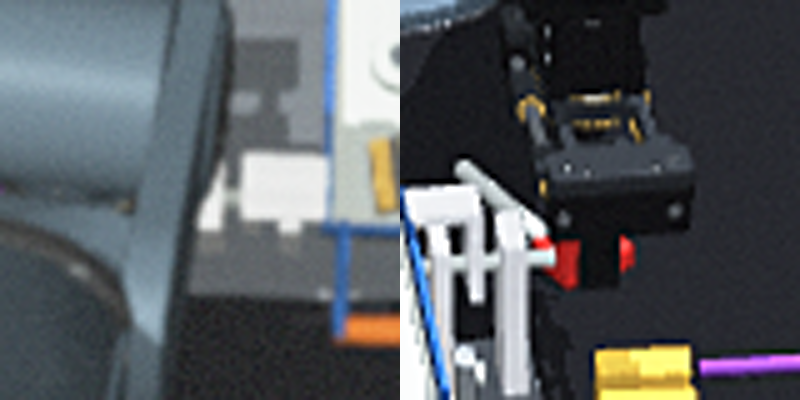

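The scene picture shows the near finger at crop (600, 260), in front of the small red tab, with the shank running left into the clevis. The fingers straddle the tab, so I'll close them.

```bash
python3 -m jog '{"dp":[[-3,1,1],[-3,1,1],[-3,1,1],[-3,1,1],[-3,1,1],[-3,1,1]],"delta_rot":[[0,0,0],[0,0,0],[0,0,0],[0,0,0],[0,0,0],[0,0,0]],"gripper":[0,0,-1,-1,-1,-1]}' 40
```

```text
time: 3.4
position: [0.5367, 0.0435, 0.0799]
tool_rot: [0.719, 0.695, -0.0, -0.0]
ft_force: [-0.5, 0.0, -0.6]
grip_width: 0.0197
grip_force: 0.0
```

```bash
python3 -m jog '{"dp":[[0,0,0],[0,0,0],[0,0,0],[0,0,0]],"delta_rot":[[0,0,0],[0,0,0],[0,0,0],[0,0,0]],"gripper":[-1,-1,-1,-1]}' 40
```

```text
time: 3.8
position: [0.5366, 0.0435, 0.0799]
tool_rot: [0.719, 0.695, -0.0, -0.0]
ft_force: [-0.1, -0.1, 0.4]
grip_width: 0.0116
grip_force: 40.0
```

```bash
python3 -m jog '{"dp":[[5,0,0],[10,0,0],[15,0,0],[20,0,0],[25,0,0],[30,0,0]],"delta_rot":[[0,0,0],[0,0,0],[0,0,0],[0,0,0],[0,0,0],[0,0,0]],"gripper":[-1,-1,-1,-1,-1,-1]}'
```

```text
time: 4.4
position: [0.5377, 0.074, 0.0799]
tool_rot: [0.719, 0.695, -0.0, -0.0]
ft_force: [1.0, 0.2, -0.8]
grip_width: 0.0116
grip_force: 40.0
```

```bash
python3 -m jog '{"dp":[[8,0,0],[16,0,0],[24,0,0],[32,0,0],[40,0,0],[48,0,0],[50,0,0],[50,0,-15],[50,0,-30],[50,0,-30]],"delta_rot":[[0,0,0],[0,0,0],[0,0,0],[0,0,0],[0,0,0],[0,0,0],[0,0,0],[0,0,0],[0,0,0],[0,0,0]],"gripper":[-1,-1,-1,-1,-1,-1,-1,-1,-1,-1]}'
python3 - <<'E'
from h import *
print(delta([.6367,.1117,.110],-.139))
s=robot.camera("scene");t=robot.camera("top")
a=cv2.resize(t[150:240,200:290],(400,400),interpolation=2);b=cv2.resize(s[190:280,280:370],(400,400),interpolation=2)
cv2.imwrite("pics/f.png",np.hstack([a,b])[...,::-1])
E
```

```text
time: 5.4
position: [0.5409, 0.1235, 0.1116]
tool_rot: [0.719, 0.695, 0.001, 0.001]
ft_force: [1.1, 0.6, -0.3]
grip_width: 0.0116
grip_force: 40.0
(array([-8.6, 96.1,  2. ]), array([ 0.0041, -0.0004,  0.1051]))
```

View pics/f.png

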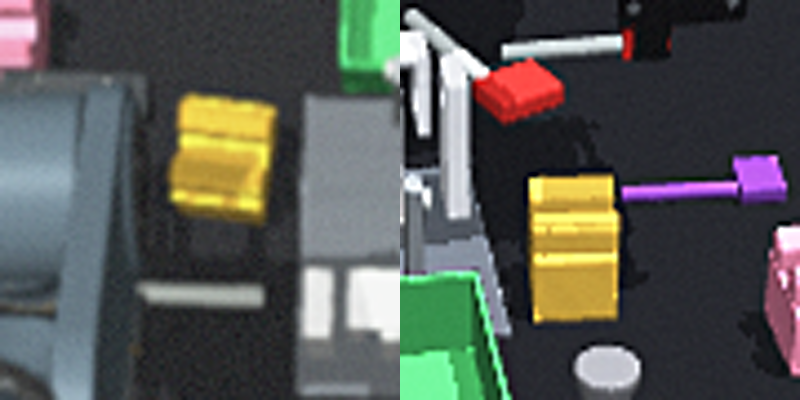

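The pin is clear of the clevis and level in the fingers. In the top crop, the shank tip is at (264, 296), with the yellow rest at (225, 155). I'll check the tip against the TCP.

Run:
```python
from h import *
k=90/400
for z in(.112,.119):print(ray("top",(200+266*k-.5,150+296*k-.5),z).round(4),ray("top",(200+160*k-.5,150+293*k-.5),z).round(4))
p=np.array([.5378,.0326,.119]);print((proj("scene",p)-[280,190]+.5)/k+[400,0],proj("scene",[.5395,.0825,.119])/1)
```

```text
[0.5382 0.0309 0.112 ] [0.5399 0.0876 0.112 ]
[0.5372 0.0306 0.119 ] [0.5389 0.0869 0.119 ]
[[501.88911485  47.3933428 ]] [[320.37250439 198.69831224]]
```

```bash
python3 -m jog '{"dp":[[-9,25,0],[-9,50,0],[-9,75,0],[-9,96,0],[-9,96,0],[-9,96,0],[-9,96,0]],"delta_rot":[[0,0,0.03],[0,0,0.06],[0,0,0.09],[0,0,0.105],[0.004,0,0.105],[0.004,0,0.105],[0.004,0,0.105]],"gripper":[-1,-1,-1,-1,-1,-1,-1]}'
python3 - <<'E'
from h import *
print(delta([.6367,.1117,.110],-.139))
s=robot.camera("scene");t=robot.camera("top")
a=cv2.resize(t[150:220,210:280],(400,400),interpolation=2);b=cv2.resize(s[190:280,280:370],(400,400),interpolation=2)
cv2.imwrite("pics/g.png",np.hstack([a,b])[...,::-1])
E
```

```text
time: 6.2
position: [0.6329, 0.1113, 0.109]
tool_rot: [0.754, 0.656, -0.003, -0.003]
ft_force: [0.4, -0.2, -0.9]
grip_width: 0.0118
grip_force: 40.0
(array([ 0.9,  3.7, -1. ]), array([-0.0077,  0.0007,  0.0003]))
```

View pics/g.png

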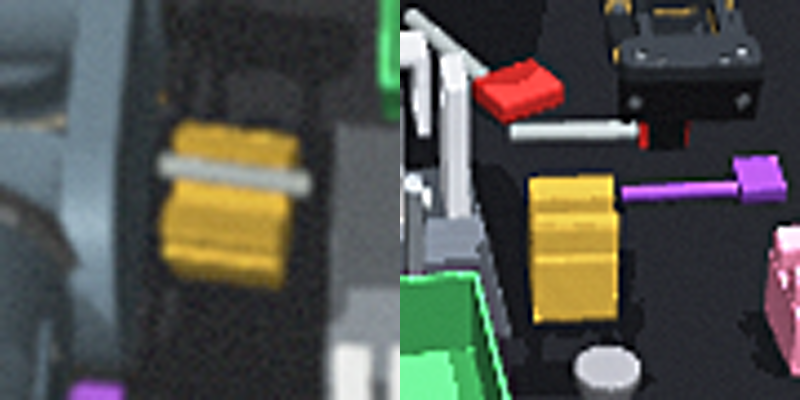

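The top crop shows the pin above the rest, nearly over the notch after allowing for parallax. I still need the last 4 mm in x, then I'll lower it.

```bash
python3 -m jog '{"dp":[[1,4,0],[1,4,0],[1,4,10],[1,4,20],[1,4,30],[1,4,40],[1,4,48],[1,4,52],[1,4,52]],"delta_rot":[[-0.008,0,0],[-0.008,0,0],[-0.008,0,0],[-0.008,0,0],[-0.008,0,0],[-0.008,0,0],[-0.008,0,0],[-0.008,0,0],[-0.008,0,0]],"gripper":[-1,-1,-1,-1,-1,-1,-1,-1,-1]}'
python3 -c "
from h import *
print(delta([.6367,.1117,.043],-.139))"
```

```text
time: 7.2
position: [0.6384, 0.1116, 0.057]
tool_rot: [0.755, 0.656, 0.001, 0.001]
ft_force: [0.5, -0.2, -1.3]
grip_width: 0.0118
grip_force: 40.0
(array([-0.1, -1.8, 14. ]), array([ 0.0024,  0.0005, -0.    ]))
```

```bash
python3 -m jog '{"dp":[[0,-2,3],[0,-2,6],[0,-2,9],[0,-2,12],[0,-2,12]],"delta_rot":[[0,0,0],[0,0,0],[0,0,0],[0,0,0],[0,0,0]],"gripper":[-1,-1,-1,-1,-1]}'
```

```text
time: 7.7
position: [0.6367, 0.1119, 0.0455]
tool_rot: [0.755, 0.656, 0.001, 0.001]
ft_force: [-0.1, -0.4, -1.4]
grip_width: 0.0118
grip_force: 40.0
```

```bash
python3 -m jog '{"dp":[[0,0,1],[0,0,2],[0,0,3],[0,0,3]],"delta_rot":[[0,0,0],[0,0,0],[0,0,0],[0,0,0]],"gripper":[-1,-1,-1,-1]}'
```

```text
time: 8.1
position: [0.6373, 0.1119, 0.0438]
tool_rot: [0.754, 0.656, 0.001, 0.002]
ft_force: [-0.9, 0.5, 4.5]
grip_width: 0.0116
grip_force: 40.0
```

Floor contact is 4.5 N. The tab end is heavy and the pin's centre of mass is near the edge of the block, so I'll shift the pin 6 mm in along the notch before releasing.

```bash
python3 -m jog '{"dp":[[0,0,-2],[-3,0,-2],[-6,0,-2],[-6,0,0],[-6,0,0],[-6,0,0],[-6,0,0],[-6,0,0],[-6,0,0]],"delta_rot":[[0,0,0],[0,0,0],[0,0,0],[0,0,0],[0,0,0],[0,0,0],[0,0,0],[0,0,0],[0,0,0]],"gripper":[-1,-1,-1,-1,-1,-0.4,-0.4,-0.4,-0.4]}'
```

```text
time: 9.0
position: [0.6361, 0.106, 0.0427]
tool_rot: [0.755, 0.656, 0.001, 0.001]
ft_force: [-0.8, 0.6, 0.4]
grip_width: 0.025
grip_force: 0.0
```

```bash
python3 -m jog '{"dp":[[0,0,0],[0,0,0],[0,0,0],[0,0,-25],[0,0,-60],[0,0,-110],[0,0,-110],[0,0,-110]],"delta_rot":[[0,0,0],[0,0,0],[0,0,0],[0,0,0],[0,0,0],[0,0,0],[0,0,0],[0,0,0]],"gripper":[-0.4,-0.4,-0.4,-0.4,-0.4,-0.4,0,0]}'
python3 - <<'E'
from h import *
print(delta([.4666,-.1201,.22],-.035))
E
```

```text
time: 9.8
position: [0.6366, 0.1061, 0.1547]
tool_rot: [0.754, 0.656, 0.003, 0.003]
ft_force: [0.7, -0.3, 0.3]
grip_width: 0.0349
grip_force: 0.0
(array([-247.5, -136.6,  -66.4]), array([ 0.0076,  0.0002, -0.1039]))
```

```bash
python3 -m jog '{"dp":[[0,0,-50],[-40,-22,-66],[-80,-44,-66],[-120,-66,-66],[-160,-88,-66],[-200,-110,-66],[-248,-137,-66],[-248,-137,-66],[-248,-137,-66],[-248,-137,-66]],"delta_rot":[[0,0,0],[0,0,-0.1],[0,0,-0.104],[0.008,0,-0.104],[0.008,0,-0.104],[0.008,0,-0.104],[0.008,0,-0.104],[0.008,0,-0.104],[0.008,0,-0.104],[0.008,0,-0.104]],"gripper":[0,0,0,0,0,0,0,0,0,0]}'
python3 - <<'E'
from h import *
print(delta([.4666,-.1201,.22],-.035))
s=robot.camera("scene");t=robot.camera("top")
np.save("pics/s9.npy",s);np.save("pics/t9.npy",t)
a=cv2.resize(t[140:240,210:310],(400,400),interpolation=2);b=cv2.resize(s[170:270,250:350],(400,400),interpolation=2)
cv2.imwrite("pics/i.png",np.hstack([a,b])[...,::-1])
E
```

```text
time: 10.8
position: [0.4656, -0.1198, 0.2177]
tool_rot: [0.719, 0.695, -0.001, -0.002]
ft_force: [1.1, 0.1, 0.1]
grip_width: 0.0438
grip_force: 0.0
(array([-0.3,  1. , -2.3]), array([-0.005, -0.001, -0.   ]))
```

View pics/i.png

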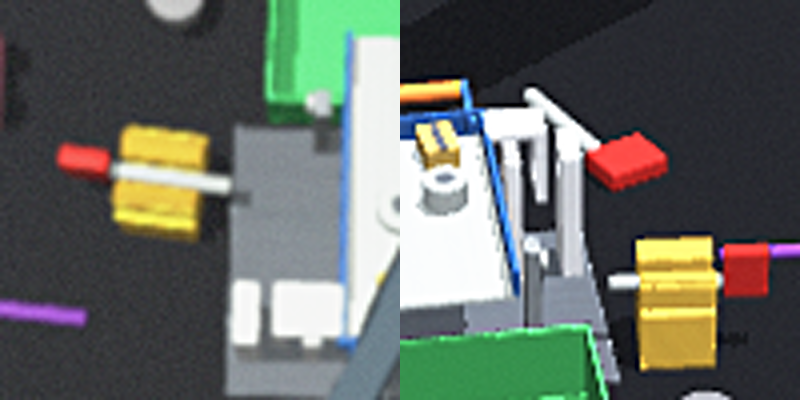

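The pin lies in the notch with its tab off the +y end. In the top crop, the tip is at (232, 183) and the junction at (110, 169); in the scene crop they are at (610, 281) and (720, 283). I'll check the numbers and fit the bar again.

Run:
```python
from h import *
T=[(210+232/4-.5,140+183/4-.5),(210+111/4-.5,140+169/4-.5)]
Sx=[(250+210/4-.5,170+281/4-.5),(250+320/4-.5,170+283/4-.5)]
from scipy.optimize import least_squares
P=[]
for a,b in zip(T,Sx):
    r=least_squares(lambda p:np.r_[proj("top",p)[0]-a,proj("scene",p)[0]-b],[.63,.05,.05]);P.append(r.x);print(r.x.round(4),r.fun.round(1))
m=(P[0]+P[1])/2;l=R.from_euler("z",.139).apply(m-[.6294,.059,0]);d=P[1]-P[0];print("mid",m.round(4),"in rest",l.round(4),"yaw",np.arctan2(-d[0],d[1]),np.linalg.norm(d))
```

```text
[0.6253 0.0145 0.0504] [-0.1 -0.  -0.1  0. ]
[0.6351 0.0895 0.0461] [ 0.6  0.1  0.6 -0.1]
mid [0.6302 0.052  0.0483] in rest [ 0.0018 -0.0068  0.0483] yaw -0.12923044674509077 0.07583267034921376
```

```bash
python3 -m jog '{"dp":[[0,1,0],[0,1,20],[0,1,45],[0,1,70],[0,1,90],[0,1,105],[0,1,115],[0,1,120],[0,1,120]],"delta_rot":[[-0.005,0,0],[-0.005,0,0],[-0.005,0,0],[-0.005,0,0],[-0.005,0,0],[-0.005,0,0],[-0.005,0,0],[-0.005,0,0],[-0.005,0,0]],"gripper":[-0.3,-0.3,-0.3,-0.3,-0.3,-0.3,-0.3,-0.3,-0.3]}'
```

```text
time: 11.8
position: [0.4661, -0.1202, 0.0981]
tool_rot: [0.719, 0.695, 0.0, 0.0]
ft_force: [-0.4, -0.3, 0.3]
grip_width: 0.0303
grip_force: 0.0
```

```bash
python3 -m jog '{"dp":[[0,0,0],[0,0,0],[0,0,0],[0,0,0],[0,0,0],[0,0,0],[0,0,0]],"delta_rot":[[0,0,0],[0,0,0],[0,0,0],[0,0,0],[0,0,0],[0,0,0],[0,0,0]],"gripper":[-1,-1,-1,-1,-1,-1,-1]}' 30
```

```text
time: 12.5
position: [0.4663, -0.1208, 0.099]
tool_rot: [0.719, 0.695, 0.0, 0.001]
ft_force: [-0.2, 0.1, 5.8]
grip_width: 0.0105
grip_force: 30.0
```

```bash
python3 -m jog '{"dp":[[0,0,-4],[0,1,-8],[0,1,-12],[0,1,-16],[0,2,-19]],"delta_rot":[[0,0,0],[0,0,0],[0,0,0],[0,0,0],[0,0,0]],"gripper":[-1,-1,-1,-1,-1]}'
python3 -c "
import numpy as np
for t in np.arange(.1,1.1,.05):print(round(t,2),'%.0f %.0f'%(195*(1-np.cos(t))+12*np.sin(t)-2,-(195*np.sin(t)+12*(np.cos(t)-1))+19))"
```

```text
time: 13.0
position: [0.4683, -0.1209, 0.1177]
tool_rot: [0.719, 0.695, 0.0, 0.001]
ft_force: [2.3, -0.6, -4.9]
grip_width: 0.0106
grip_force: 30.0
0.1 0 -0
0.15 2 -10
0.2 4 -20
0.25 7 -29
0.3 10 -38
0.35 14 -47
0.4 18 -56
0.45 23 -65
0.5 28 -73
0.55 33 -81
0.6 39 -89
0.65 45 -97
0.7 52 -104
0.75 59 -111
0.8 66 -117
0.85 73 -123
0.9 81 -129
0.95 89 -135
1.0 98 -140
1.05 106 -144
```

Force z is −4.9 N, so the tray is being lifted as expected. I'll follow the arc.

```bash
python3 -m jog '{"dp":[[0,2,-10],[0,4,-20],[0,7,-29],[0,10,-38],[0,14,-47],[0,18,-56],[0,23,-65],[0,28,-73],[0,28,-73]],"delta_rot":[[0,0,0],[0,0,0],[0,0,0],[0,0,0],[0,0,0],[0,0,0],[0,0,0],[0,0,0],[0,0,0]],"gripper":[-1,-1,-1,-1,-1,-1,-1,-1,-1]}'
```

```text
time: 13.9
position: [0.4946, -0.1215, 0.1915]
tool_rot: [0.719, 0.695, -0.001, -0.001]
ft_force: [-3.7, -3.9, -1.3]
grip_width: 0.0108
grip_force: 30.0
```

```bash
python3 -m jog '{"dp":[[0,5,-8],[0,11,-16],[0,17,-24],[0,24,-31],[0,31,-38],[0,38,-44],[0,38,-44]],"delta_rot":[[0,0,0],[0,0,0],[0,0,0],[0,0,0],[0,0,0],[0,0,0],[0,0,0]],"gripper":[-1,-1,-1,-1,-1,-1,-1]}'
```

```text
time: 14.6
position: [0.5307, -0.1227, 0.2363]
tool_rot: [0.719, 0.695, -0.003, -0.002]
ft_force: [-9.2, -2.8, 7.2]
grip_width: 0.0112
grip_force: 30.0
```

```bash
python3 -m jog '{"dp":[[0,7,-6],[0,15,-12],[0,23,-18],[0,32,-23],[0,39,-26],[0,39,-26],[0,39,-26],[0,39,-26],[0,39,-26],[0,39,-26]],"delta_rot":[[0,0,0],[0,0,0],[0,0,0],[0,0,0],[0,0,0],[0,0,0],[0,0,0],[0,0,0],[0,0,0],[0,0,0]],"gripper":[-1,-1,-1,-1,-1,-1,-1,-1,-1,-1]}'
python3 - <<'E'
from h import *
s=robot.camera("scene");t=robot.camera("top")
a=cv2.resize(t[100:250,240:390],(400,400),interpolation=2);b=cv2.resize(s[180:330,190:340],(400,400),interpolation=2)
cv2.imwrite("pics/j.png",np.hstack([a,b])[...,::-1])
E
```

```text
time: 15.6
position: [0.5706, -0.124, 0.2632]
tool_rot: [0.719, 0.695, -0.001, -0.001]
ft_force: [-7.5, -2.1, 10.2]
grip_width: 0.0113
grip_force: 30.0
```

View pics/j.png

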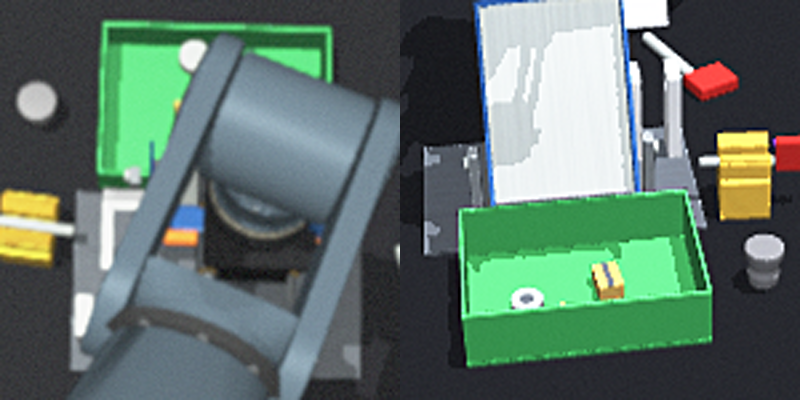

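The scene crop shows the tray empty, with a bush at (527, 298) and a block at (606, 280) in the bin. A fleck of brass shows at (563, 303), and the rest is behind the near wall. The pin is still parked, so I'll lower the tray.

```bash
python3 -m jog '{"dp":[[0,-7,3],[0,-16,8],[0,-24,14],[0,-32,20],[0,-39,26],[0,-46,32],[0,-53,39],[0,-60,46],[0,-66,54],[0,-72,62],[0,-77,70],[0,-77,70]],"delta_rot":[[0,0,0],[0,0,0],[0,0,0],[0,0,0],[0,0,0],[0,0,0],[0,0,0],[0,0,0],[0,0,0],[0,0,0],[0,0,0],[0,0,0]],"gripper":[-1,-1,-1,-1,-1,-1,-1,-1,-1,-1,-1,-1]}'
```

```text
time: 16.9
position: [0.4943, -0.1215, 0.189]
tool_rot: [0.719, 0.695, -0.001, -0.001]
ft_force: [-3.7, -2.6, 0.1]
grip_width: 0.0111
grip_force: 30.0
```

```bash
python3 -m jog '{"dp":[[0,-5,8],[0,-10,17],[0,-14,26],[0,-18,35],[0,-21,44],[0,-24,53],[0,-26,63],[0,-28,73],[0,-29,83],[0,-30,88],[0,-30,91],[0,-30,91]],"delta_rot":[[0,0,0],[0,0,0],[0,0,0],[0,0,0],[0,0,0],[0,0,0],[0,0,0],[0,0,0],[0,0,0],[0,0,0],[0,0,0],[0,0,0]],"gripper":[-1,-1,-1,-1,-1,-1,-1,-1,-1,-1,-1,-1]}'
```

```text
time: 18.1
position: [0.4663, -0.1204, 0.0993]
tool_rot: [0.719, 0.695, 0.001, 0.0]
ft_force: [2.3, 1.4, -1.6]
grip_width: 0.0111
grip_force: 30.0
```

```bash
python3 -m jog '{"dp":[[0,0,1],[0,0,1],[0,0,1],[0,0,1],[0,0,1],[0,0,1],[0,0,-20],[0,0,-50],[0,0,-90],[0,0,-140],[-40,0,-150],[-80,0,-150]],"delta_rot":[[0,0,0],[0,0,0],[0,0,0],[0,0,0],[0,0,0],[0,0,0],[0,0,0],[0,0,0],[0,0,0],[0,0,0],[0,0,0],[0,0,0]],"gripper":[-1,-0.3,-0.3,-0.3,-0.3,-0.3,-0.3,-0.3,-0.3,-0.3,-0.3,-0.3]}'
python3 -m jog '{"dp":[[-50,0,0],[-100,0,0],[-150,0,0],[-180,0,0],[-180,0,0],[-180,0,0]],"delta_rot":[[0,0,0],[0,0,0],[0,0,0],[0,0,0],[0,0,0],[0,0,0]],"gripper":[-0.3,-0.3,-0.3,-0.3,-0.3,-0.3]}'
python3 - <<'E'
from h import *
s=robot.camera("scene");t=robot.camera("top")
a=cv2.resize(t[100:260,225:385],(400,400),interpolation=2);b=cv2.resize(s[180:330,190:340],(400,400),interpolation=2)
cv2.imwrite("pics/k.png",np.hstack([a,b])[...,::-1])
O=([7,110,60],[36,255,255]);V=[(c,mask(i,*O,roi),roi) for c,i,roi in(("top",t,(290,238,360,254)),("scene",s,(218,186,272,199)))]
an=np.linspace(0,6.28,13);cyl=np.array([[.006*np.cos(q),e,.006*np.sin(q)] for e in(-1,1) for q in an])
print("bar",fit(lambda p:place(cyl*[1,p[4],1],*p[:4]),[.465,-.12,.117,-.03,.058],V,[.01,.01,.01,.05,.005]))
E
```

```text
time: 19.3
position: [0.4645, -0.2014, 0.2527]
tool_rot: [0.718, 0.696, 0.001, 0.004]
ft_force: [0.3, 0.2, 0.2]
grip_width: 0.0306
grip_force: 0.0
time: 19.9
position: [0.456, -0.3802, 0.2488]
tool_rot: [0.72, 0.694, 0.001, -0.001]
ft_force: [0.0, 0.1, -0.9]
grip_width: 0.0307
grip_force: 0.0
bar (array([ 0.4653886 , -0.12002177,  0.11459695, -0.04194242,  0.05632775]), [np.float64(0.741), np.float64(0.885)])
```

View pics/k.png

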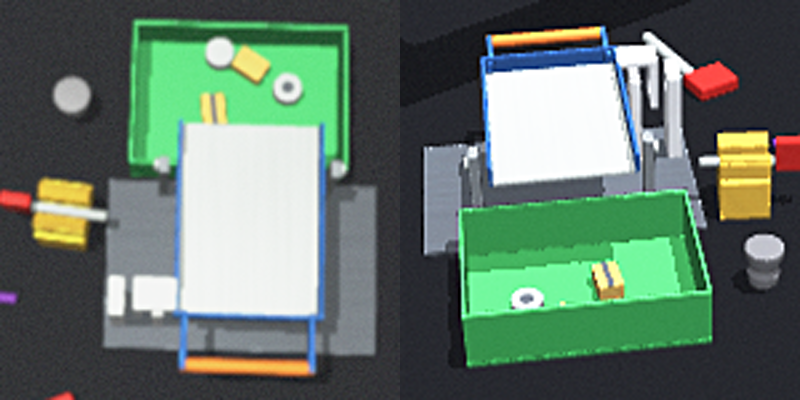

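All four parts are in the bin: top crop (219, 52), (251, 64), (288, 88) and (214, 108). The tray is level with the bar back at its starting height, the pin is parked, and the arm is clear. I'm handing in.

```bash
python3 -c "
from rig import robot
print(robot.hand_in())"
```

```text
the job is handed in; nothing more can be done
None
```

I handed the job in at about 20 s: the pin is parked in the yellow rest's notch, all four parts are in the green bin, and the tray is back level (seen in the last pictures; no verdict was returned).

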